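# Unstack the hub parts into their nests

### The arm

A 6-joint arm with a two-finger parallel gripper is mounted at the origin on the work surface. World frame = base frame: x ahead of the robot, y to its left, z up, the work surface at z = 0. Lengths are in mm, angles in degrees, forces in N, time in s.
With the tool pointing down it reaches from about 300 to 875 mm from the base axis. Payload 6.4 kg.
Tool frame: the origin (TCP) lies midway between the tips of the shut fingers; the grasp point (between the pads) lies manip.grip_depth behind it (manip.grip_depth is the distance from the TCP to the grasp point, in mm); z points along the fingers, y is the line along which they close (so a half turn about z gives the same grasp; the last joint's range is limited). The gripper opens to 85 mm and grips with 20 to 120 N. Pads are 22 mm wide; open, the fingers measure 114 mm over their backs; the gripper's body (76 mm by 85 mm) begins 54 mm behind the grasp point. The pads swing forward as they close: fully open they stand 13 mm farther back than shut.
Start: joints at [-79.888, 10.359, 92.074, -0, 77.567, -11.82], TCP at [214.79, -533.391, 231.288] pointing down, gripper open.
Joint ranges: [-171.53, 171.53], [-51.25, 118.39], [17.06, 147.69], [-65.23, 245.23], [0, 150.52], [-178.68, 178.68]. Speed limits (degrees/s): [147.25, 147.25, 172.46, 180, 180, 180].

### API

Orientations are given as a 3x3 rotation matrix whose columns are the frame's x, y, z axes.
In Python, from station import manip gives the robot as it stands.
- The arm moves only by the shell command python3 -m inch 'ROWS' [FORCE]. ROWS is JSON, a list of rows, each a list of 5 numbers: the finger opening in cm, from 0 to 8.54, then the shift along the tool's x, y, z in cm, then the turn about the tool's z in degrees. In form: [[gripper, tx, ty, tz, turn], ...]. A call has 1 to 20 rows; each row shifts and turns the commanded pose from where the row before left it, along the tool's axes as they then stand; what a row does not reach is not made up. A row lasts 1/12 s, in which the tool goes at most 41.7 mm and 7.16 degrees, less where a joint would pass 70% of its speed; a pose out of reach is approached as far as the arm can. A call is refused whole if a number of a shift passes 4.17 or a number of a turn 7.16, either way. A call with a gripper value outside its range is refused whole. The fingers move at their own pace and stop on an object; FORCE is the grip in N (left out, the last holds). Time passes only in rows, so rows that do not move let the fingers close. It gives the time, the measured TCP pose, the force, the opening and the grip force at its end, in the units of the state.
- manip.read_state(): the state, without advancing time (a new reading comes with each control period).
- manip.read_camera(name): name is "side" or "top"; returns (picture, depth): 420x560x3 uint8, red, green, blue; 420x560 float32, mm along the optical axis (not along the pixel's ray), 0 where there is no reading.
- manip.camera_info(name): a dict with "K" (3x3 intrinsics, pixels), "k1" (the pictures are not rectified: a ray, as slopes to the right and down, at radius r is drawn at 1 + k1 r^2 times it, then the intrinsics apply), "world_from_camera" (4x4, takes a point from camera to world coordinates). Camera axes: x right, y down, z forward; pixel columns grow to the right and rows downward; lengths in mm; the calibration is good to about 2 mm. A picture is of the moment at which its call begins. camera_info takes no time and is no camera call.
- manip.hand_in(): hands the job in; it is judged then, once.
The state is a dict: "time": time; "joint_positions": joint angles; "qvel": joint speeds; "joint_torque": joint torques, N m; "ee_pos": TCP position; "tcp_rot": TCP orientation; "contact_force": force on the tool from outside, world axes, zero at the start; "wrist_torque": the same for the moment, N m; "width": finger opening in mm; "grip_force": force on a finger pad.
Only numpy, scipy, OpenCV 4.12 (cv2) and the standard library are available. Lean on these libraries where they do the work, as an engineer would, in place of code of your own. Each camera call takes 0.05 s, during which the arm holds its last target. There are 200 camera calls.

### The job

Take the two stacks of cargo-bike hub parts apart and set each part upright and flat inside the nest of its own shape and size: toothed gear in the cogged nest, square block in the square nest, hexagon nut in the hexagonal nest, bearing ring in the larger smooth round nest, sleeve in the smallest round nest. Set the parts down rather than dropping or tipping them, let go of everything, and leave the grease tub, the oil bottle and the hand tools where they are.

Things in the scene. Friction and masses are not known exactly. Their poses are not given: they have to be found in the camera images.
- gear_c (a point): Toothed gear, dark steel: 64 mm across its 14 tooth tips, 54 mm across the roots, 28 mm high, 0.4 kg. One of the two bottom parts of the stacks. The point is its centre, half-way up. Its z axis points up while it stands upright. The two stacks stand on 4 mm thick white discs, 104 mm in diameter, near the robot; which part lies on which varies, but bottoms are always gear and block, second layer nut and ring.
- block_c (a point): Square bearing block, dark steel: 58 x 58 mm, 28 mm high, 0.45 kg. The other bottom part. The point is its centre, half-way up; its x and y axes are square to its sides. Its z axis points up while it stands upright. 
- nut_c (a point): Large hexagon nut, bright steel: 42 mm across flats, 48 mm across corners, 26 mm high, 0.22 kg. A second-layer part. The point is its centre, half-way up; its x axis is square to one pair of flats (the others at 60 degree steps). Its z axis points up while it stands upright. 
- ring_c (a point): Plain round bearing ring, bright steel: 44 mm diameter with a 23 mm bore, 26 mm high, 0.2 kg. The other second-layer part. The point is its centre, half-way up. Its z axis points up while it stands upright. 
- sleeve_c (a point): Small round sleeve, aluminium: 28 mm diameter, 18 mm bore, 30 mm high, 0.08 kg. It stands on top of one of the stacks as third layer. The point is its centre, half-way up. Its z axis points up while it stands upright. 
- nest_gear_floor (a point): Low plastic nest fixed to the bench, grey floor, black rim: round, 80 mm clear inside, its outline cogged with 14 square teeth, 100 mm over all: for the toothed gear. The floor is 3 mm above the bench, the rim stands 5 mm above the floor. The point is the middle of the floor; z up.
- nest_block_floor (a point): Low plastic nest fixed to the bench, grey floor, black rim: square, 74 mm clear inside, 82 mm outside: for the square block; its x and y axes are square to its sides. The floor is 3 mm above the bench, the rim stands 5 mm above the floor. The point is the middle of the floor; z up.
- nest_nut_floor (a point): Low plastic nest fixed to the bench, grey floor, black rim: hexagonal, 58 mm clear across flats, 66 mm outside across flats: for the hexagon nut; its x axis is square to one pair of sides. The floor is 3 mm above the bench, the rim stands 5 mm above the floor. The point is the middle of the floor; z up.
- nest_ring_floor (a point): Low plastic nest fixed to the bench, grey floor, black rim: round with a smooth outline, 60 mm clear inside, 68 mm outside: for the bearing ring. The floor is 3 mm above the bench, the rim stands 5 mm above the floor. The point is the middle of the floor; z up.
- nest_sleeve_floor (a point): Low plastic nest fixed to the bench, grey floor, black rim: round, the smallest, 44 mm clear inside, 52 mm outside: for the sleeve. The floor is 3 mm above the bench, the rim stands 5 mm above the floor. The point is the middle of the floor; z up.
There are look-alikes about, which are no part of the job. What is shaped like the part that bears nest_ring_floor but blue or green is not meant.

How it is judged:
By the outcome, as a careful person would: the job done as asked, in the order asked, and still so for the second after the job is handed in, with the robot touching nothing.
It also fails if it takes over 99 s, if anything falls off the work surface, if the arm or the gripper's body presses on something with over 40 N, if the wrist force passes 120 N, or if a joint passes its speed limit or range.

## Working session

There is one attempt and no reset: what is moved stays moved. The work goes in short steps, Python scripts to look and compute and a shell command to move; the robot and the scene stay as the last step left them, time stands still between calls to the robot, and variables do not carry over. Pictures are saved under pics/ and viewed, at most 14 in all, crops included, and the job is handed in when it is done.

```bash
ls; mkdir -p pics; python3 - <<'E'
from station import manip
import cv2
s=manip.read_state();print({k:(v if not hasattr(v,'round') else v) for k,v in s.items()});print(manip.grip_depth)
for n in("top","side"):
    p,d=manip.read_camera(n);cv2.imwrite(f"pics/{n}0.png",cv2.cvtColor(p,cv2.COLOR_RGB2BGR));print(manip.camera_info(n))
    import numpy as np;np.save(f"pics/{n}0.npy",d)
E
```

```text
pics
{'time': 0.0, 'joint_positions': array([-7.98894076e+01,  1.04028064e+01,  9.21317679e+01, -8.75740944e-04,
        7.75665807e+01, -1.18203498e+01]), 'qvel': array([ 0.02815614, -0.03456999,  0.08975766, -0.01266664, -0.05773451,
        0.08329155]), 'joint_torque': array([ 1.29570117e-04, -4.44872332e+01, -3.51337659e+01, -1.79707213e-04,
        9.09105496e-03,  1.37815753e-06]), 'ee_pos': array([ 214.66694857, -532.83262412,  230.3742455 ]), 'tcp_rot': array([[ 9.27633511e-01,  3.73491584e-01, -3.24622907e-04],
       [ 3.73491564e-01, -9.27631953e-01,  1.73544784e-03],
       [ 3.47044579e-04, -1.73110349e-03, -9.99998441e-01]]), 'contact_force': array([0.64804794, 0.20704785, 0.34847694]), 'wrist_torque': array([ 0.06992079, -0.04581892,  0.01751083]), 'grip_force': 0.0, 'width': 85.43292275844985}
18.700000000000003
{'K': array([[519.09623235,   0.        , 278.04445042],
       [  0.        , 519.09623235, 211.34071687],
       [  0.        ,   0.        ,   1.        ]]), 'k1': -0.1594673776832583, 'world_from_camera': array([[ 1.16873567e-02, -9.98191182e-01,  5.89726257e-02,
         4.56730338e+02],
       [-9.99729911e-01, -1.28494372e-02, -1.93648296e-02,
        -8.30877435e+01],
       [ 2.00875672e-02, -5.87303742e-02, -9.98071757e-01,
         1.20220767e+03],
       [ 0.00000000e+00,  0.00000000e+00,  0.00000000e+00,
         1.00000000e+00]])}
{'K': array([[389.33618451,   0.        , 275.23142538],
       [  0.        , 389.33618451, 205.57440777],
       [  0.        ,   0.        ,   1.        ]]), 'k1': -0.07039486480299616, 'world_from_camera': array([[-7.59342094e-01, -3.97053163e-01,  5.15507875e-01,
         7.17114961e+01],
       [-6.50518709e-01,  4.44965869e-01, -6.15492311e-01,
         4.53180314e+02],
       [ 1.49997597e-02, -8.02716738e-01, -5.96171826e-01,
         5.93785002e+02],
       [ 0.00000000e+00,  0.00000000e+00,  0.00000000e+00,
         1.00000000e+00]])}
```

View pics/top0.png

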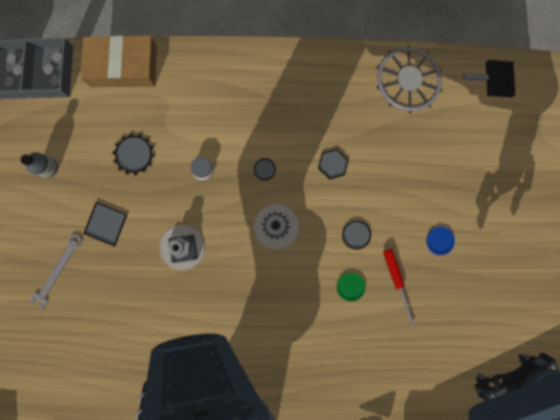

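View pics/side0.png

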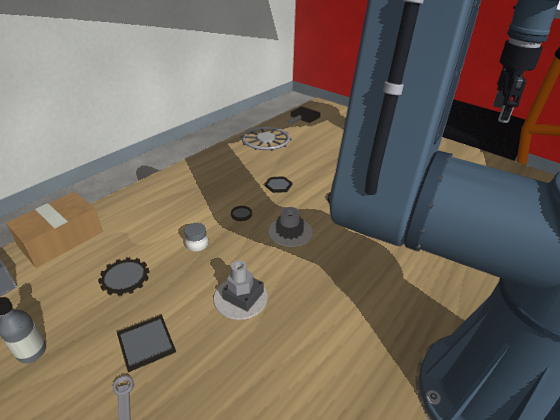

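The top view shows block+nut+sleeve at (180,247) and gear+ring at (276,226). The nests are gear (134,153), block (105,223), sleeve (264,169), nut (333,163) and ring (357,235). I'll enlarge these next.

```bash
cat > h.py <<'E'
import numpy as np,cv2
from station import manip
def w(name,u,v,z):
    "world point at height z of pixel"
    c=manip.camera_info(name);T=c["world_from_camera"]
    q=cv2.undistortPoints(np.array([[[u,v]]],float),c["K"],np.array([c["k1"],0,0,0,0.]))[0,0]
    r=T[:3,:3]@[q[0],q[1],1];t=T[:3,3]
    return t+r*(z-t[2])/r[2]
def px(name,P):
    c=manip.camera_info(name);T=np.linalg.inv(c["world_from_camera"])
    return cv2.projectPoints(np.array([P],float),cv2.Rodrigues(T[:3,:3])[0],T[:3,3],c["K"],np.array([c["k1"],0,0,0,0.]))[0][0,0]
def crop(p,u0,v0,u1,v1,k,f):
    c=cv2.resize(cv2.cvtColor(p,cv2.COLOR_RGB2BGR)[v0:v1,u0:u1],None,fx=k,fy=k,interpolation=cv2.INTER_CUBIC)
    c=(255*(c/255.)**.6).astype(np.uint8)
    for u in range(u0-u0%20+20,u1,20): cv2.putText(c,str(u),((u-u0)*k,10),0,.35,(0,255,255),1);cv2.line(c,((u-u0)*k,12),((u-u0)*k,18),(0,255,255),1)
    for v in range(v0-v0%20+20,v1,20): cv2.putText(c,str(v),(0,(v-v0)*k),0,.35,(0,255,255),1);cv2.line(c,(24,(v-v0)*k),(30,(v-v0)*k),(0,255,255),1)
    cv2.imwrite(f,c)
E
python3 - <<'E'
from h import *
p=cv2.cvtColor(cv2.imread("pics/top0.png"),cv2.COLOR_BGR2RGB)
crop(p,80,125,212,275,4,"pics/c1.png");crop(p,235,135,385,260,5,"pics/c2.png")
d=np.load("pics/top0.npy")
for u,v in[(176,247),(276,226),(268,220),(190,255),(134,153),(105,223),(264,169),(333,163),(357,235)]:
    print(u,v,[w("top",u,v,z).round(0)[:2] for z in(3,60)],(1202-d[v,u]*.998))
E
```

```text
176 247 [array([442., 129.]), array([443., 119.])] 77.73413
276 226 [array([ 494., -102.]), array([ 492., -101.])] 43.149536
268 220 [array([507., -83.]), array([505., -83.])] 61.93518
190 255 [array([424.,  96.]), array([426.,  87.])] 42.524414
134 153 [array([661., 234.]), array([651., 219.])] 2.776123
105 223 [array([495., 298.]), array([493., 280.])] 11.505371
264 169 [array([626., -73.]), array([618., -73.])] 2.0186768
333 163 [array([ 643., -234.]), array([ 634., -226.])] 1202.0
357 235 [array([ 475., -291.]), array([ 474., -281.])] 2.0495605
```

View pics/c1.png

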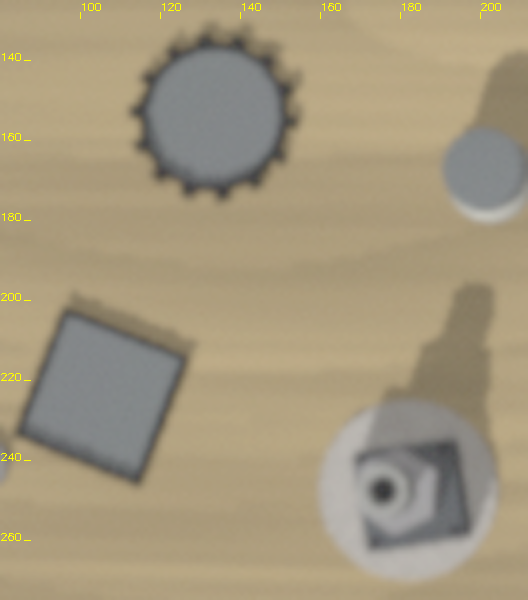

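View pics/c2.png

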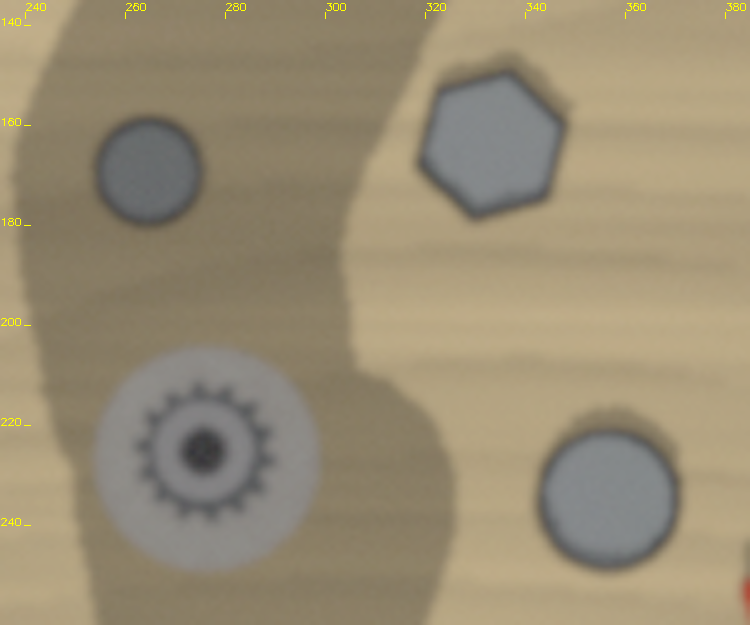

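```bash
python3 - <<'E'
from h import *
a=lambda x,y:(80+x/4,125+y/4); b=lambda x,y:(235+x/5,135+y/5)
W=lambda q,z:w("top",*q,z)[:2]
P={'sleeve':W(a(382,490),88),'ring':W(b(204,451),58),'nest_gear':W(a(216,113),5),'nest_sleeve':W(b(149,171),6),'nest_ring':W(b(609,500),6)}
def poly(n,pts,z,f,sym):
    q=np.array([W(f(*p),z) for p in pts]);c=q.mean(0);e=np.roll(q,-1,0)-q
    t=np.degrees(np.arctan2(e[:,1],e[:,0]));t=np.degrees(np.angle(np.exp(1j*np.radians(t*360/sym)).mean()))*sym/360
    P[n]=c;print(n,'edge angle mod',sym,t.round(1),'edges',np.linalg.norm(e,axis=1).round(0))
poly('block',[(357,456),(455,440),(470,533),(370,550)],32,a,90)
poly('nest_block',[(66,311),(188,356),(138,484),(17,432)],6,a,90)
poly('nest_nut',[(438,92),(512,70),(567,122),(548,197),(475,220),(419,165)],6,b,60)
for k,v in P.items(): print(k,v.round(1))
# depth-based check of tops
p,d=cv2.imread("pics/side0.png"),np.load("pics/side0.npy")
c=manip.camera_info("side");T=c["world_from_camera"]
v,u=np.mgrid[0:420,0:560]
q=cv2.undistortPoints(np.stack([u,v],-1).reshape(-1,1,2).astype(float),c["K"],np.array([c["k1"],0,0,0,0.])).reshape(-1,2)
X=(np.c_[q,np.ones(len(q))]*d.reshape(-1,1))@T[:3,:3].T+T[:3,3]
for n,z0,z1,C in[('sleeve',80,95,P['sleeve']),('nut',53,62,P['sleeve']),('ring',53,62,P['ring'])]:
    m=(d.ravel()>0)&(X[:,2]>z0)&(X[:,2]<z1)&(np.hypot(*(X[:,:2]-C).T)<40);print(n,m.sum(),np.median(X[m],0).round(1),X[m].min(0).round(0),X[m].max(0).round(0))
im=p[225:345,200:340];im=cv2.resize(im,None,fx=5,fy=5,interpolation=cv2.INTER_CUBIC);cv2.imwrite("pics/c3.png",(255*(im/255.)**.7).astype(np.uint8))
E
```

```text
block edge angle mod 90 10.0 edges [56. 53. 58. 54.]
nest_block edge angle mod 90 -20.5 edges [78. 80. 79. 76.]
nest_nut edge angle mod 60 -13.2 edges [36. 35. 37. 36. 37. 36.]
sleeve [441.9 114.7]
ring [ 493.7 -100.7]
nest_gear [659.7 233.5]
nest_sleeve [625.  -74.4]
nest_ring [ 474.8 -289.6]
block [438.8 107.1]
nest_block [492.8 296. ]
nest_nut [ 640.1 -234.8]
sleeve 170 [438.4 115.1  88.1] [426. 100.  80.] [455. 129.  91.]
nut 204 [429.  121.   58.7] [415.  90.  53.] [460. 134.  62.]
ring 195 [491.1 -98.7  59.5] [ 471. -123.   53.] [514. -79.  62.]
```

View pics/c3.png

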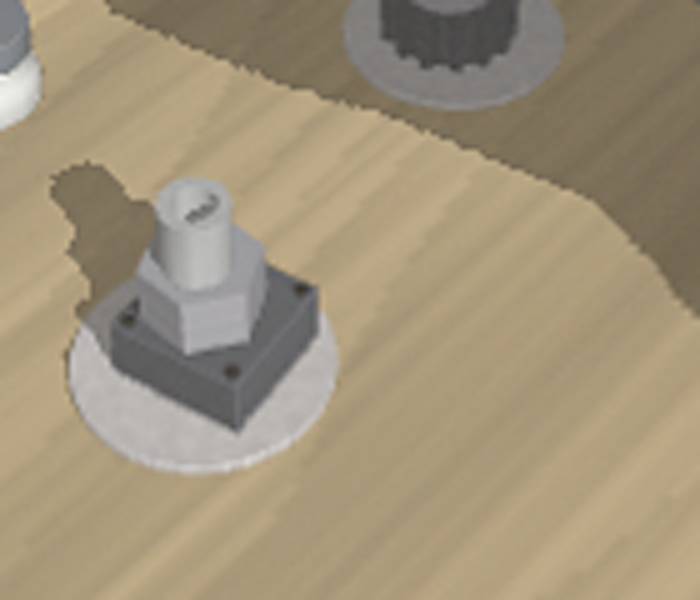

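The crop shows the stack with the sleeve top at (193,190), the nut's front face below it, and the block. The ring goes first.

```bash
python3 -m inch '[[6.4,3.23,-2.29,0.8,0],[6.4,3.23,-2.29,0.8,0],[6.4,3.23,-2.29,0.8,0],[6.4,3.23,-2.29,0.8,0],[6.4,3.23,-2.29,0.8,0],[6.4,3.23,-2.29,0.8,0],[6.4,3.23,-2.29,0.8,0],[6.4,3.23,-2.29,0.8,0],[6.4,3.23,-2.29,0.8,0],[6.4,3.23,-2.29,0.8,0],[6.4,3.23,-2.29,0.8,0],[6.4,3.23,-2.29,0.8,0],[6.4,3.23,-2.29,0.8,0],[6.4,0,0,0,0],[6.4,0,0,0,0]]'
cat >> h.py <<'E'
def cloud(name):
    p,d=manip.read_camera(name);c=manip.camera_info(name);T=c["world_from_camera"]
    v,u=np.mgrid[0:420,0:560]
    q=cv2.undistortPoints(np.stack([u,v],-1).reshape(-1,1,2).astype(float),c["K"],np.array([c["k1"],0,0,0,0.])).reshape(-1,2)
    X=(np.c_[q,np.ones(len(q))]*d.reshape(-1,1))@T[:3,:3].T+T[:3,3]
    X[d.ravel()<=0]=np.nan
    return p,X.reshape(420,560,3)
def go(tx,ty,tz,s=None):
    s=s or manip.read_state();d=(s["tcp_rot"].T@(np.array([tx,ty,tz])-s["ee_pos"]))/10
    y=s["tcp_rot"][:,1];return d.round(2),'yaw of y',np.degrees(np.arctan2(y[1],y[0])).round(1)
E
python3 - <<'E'
from h import *
s=manip.read_state();print(s["ee_pos"],s["width"],go(493,-100.5,40))
p,X=cloud("side");cv2.imwrite("pics/s1.png",cv2.cvtColor(p,cv2.COLOR_RGB2BGR))
e=s["ee_pos"];R=s["tcp_rot"]
L=(X-e)@R
m=(abs(L[...,0])<15)&(abs(L[...,1])<60)&(L[...,2]>-60)&(L[...,2]<15)
for sgn in(1,-1):
    k=L[m&(L[...,1]*sgn>0)];print(sgn,len(k),np.percentile(k[:,2],[90,97,99.5,100]).round(1) if len(k) else'', k[:,1].min() if len(k) else '',k[:,1].max() if len(k) else '')
E
```

```text
time: 1.35
ee_pos: [493.1, -98.1, 126.3]
tcp_rot: [[0.926, 0.378, -0.002], [0.378, -0.926, 0.001], [-0.001, -0.001, -1.0]]
contact_force: [0.3, -0.9, 0.1]
width: 63.8
grip_force: 0.0
[493.06145591 -98.05964046 126.30513612] 63.78314967628315 (array([-0.09,  0.24,  8.63]), 'yaw of y', np.float64(-67.8))
1 125 [-12.5  -9.7  -8.6  -8.6] 29.804456676645188 57.2685444240964
-1 168 [-14.6  -9.   -7.7  -7.3] -59.290279266238215 -30.8322448651608
```

```bash
python3 -m inch '[[6.4,-0.1,0.24,3,0],[6.4,0,0,3,0],[6.4,0,0,2,0],[6.4,0,0,1.2,0],[6.4,0,0,0,0],[5.2,0,0,0,0],[4.6,0,0,0,0],[4.2,0,0,0,0],[3.8,0,0,0,0],[3.8,0,0,0,0],[3.8,0,0,0,0],[3.8,0,0,0,0]]' 50; python3 -c "
from h import *
print(go(474.8,-289.6,6))"
```

```text
time: 2.4
ee_pos: [493.8, -103.9, 36.8]
tcp_rot: [[0.927, 0.374, 0.002], [0.374, -0.927, -0.002], [0.001, 0.002, -1.0]]
contact_force: [-3.2, -2.0, 6.5]
width: 42.3
grip_force: 50.2
(array([-8.71, 16.5 ,  3.11]), 'yaw of y', np.float64(-68.0))
```

```bash
python3 -m inch '[[3.8,0,0,-1.5,0],[3.8,0,0,-3,0],[3.8,0,0,-3,0],[3.8,-1.445,2.77,-1.5,0],[3.8,-1.445,2.77,0,0],[3.8,-1.445,2.77,0,0],[3.8,-1.445,2.77,0,0],[3.8,-1.445,2.77,0,0],[3.8,-1.445,2.77,0,0],[3.8,0,0,3,0],[3.8,0,0,3,0],[3.8,0,0,3,0],[3.8,0,0,0,0],[3.8,0,0,0,0],[3.8,0,0,0,0]]'; python3 - <<'E'
from h import *
s=manip.read_state();print(s["ee_pos"],s["width"],s["contact_force"])
p,X=cloud("side")
s=manip.read_state();print(s["ee_pos"],go(474.8,-289.6,6.3))
cv2.imwrite("pics/s2.png",cv2.cvtColor(p,cv2.COLOR_RGB2BGR)[150:420])
E
```

```text
time: 3.65
ee_pos: [475.7, -290.2, 36.9]
tcp_rot: [[0.927, 0.374, 0.002], [0.374, -0.927, -0.001], [0.001, 0.002, -1.0]]
contact_force: [0.6, -0.4, -1.4]
width: 42.3
grip_force: 51.6
[ 475.66040408 -290.20237215   36.91274099] 42.300729499113515 [ 0.59581608 -0.36437751 -1.35009657]
[ 476.205144   -290.67387047   37.63843696] (array([-0.1 , -0.16,  3.13]), 'yaw of y', np.float64(-68.0))
```

View pics/s2.png

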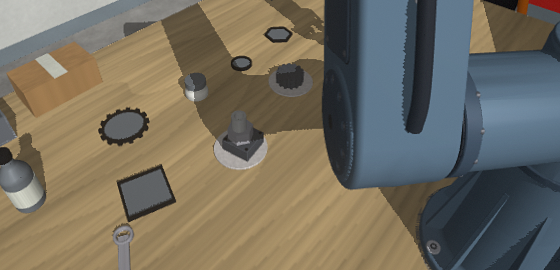

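The arm hides the placing. The gear at (290,78) is now bare, so the ring is in the gripper. Lowering.

```bash
python3 -m inch '[[3.8,-0.05,-0.05,1.5,0],[3.8,0,0,0.7,0],[3.8,0,0,0.4,0],[3.8,0,0,0.2,0],[3.8,0,0,0.1,0],[3.8,0,0,0.05,0],[3.8,0,0,0,0]]'
```

```text
time: 4.28
ee_pos: [474.4, -289.4, 7.8]
tcp_rot: [[0.927, 0.374, -0.0], [0.374, -0.927, -0.0], [-0.0, 0.0, -1.0]]
contact_force: [-4.5, 4.4, 11.9]
width: 42.5
grip_force: 53.3
```

```bash
python3 -m inch '[[4.6,0,0,0,0],[5.6,0,0,0,0],[5.6,0,0,0,0],[5.6,0,0,-2,0],[5.6,0,0,-4,0],[5.6,0,0,-4,0],[5.6,0,0,-3,0],[5.6,1.2,-3.87,0,0],[5.6,1.2,-3.87,0,0],[5.6,1.2,-3.87,0,0],[5.6,1.2,-3.87,0,0],[5.6,1.2,-3.87,0,0],[5.6,1.2,-3.87,0,0],[5.6,1.2,-3.87,0,0],[5.6,1.2,-3.87,0,0],[5.6,1.2,-3.87,0,0],[5.6,1.2,-3.87,0,0],[5.6,0,0,0,0],[5.6,0,0,0,0],[5.6,0,0,0,0]]'; python3 - <<'E'
from h import *
print(go(440.5,115,62)); 
W=lambda x,y,z:w("side",200+x/5,225+y/5,z)[:2]
for A,B in[(W(190,350,32),W(245,343,32)),(W(178,305,58),W(245,297,58)),(W(140,305,32),W(190,350,32))]:
    e=B-A;print(np.hypot(*e),np.degrees(np.arctan2(e[1],e[0]))%60)
p,X=cloud("top");cv2.imwrite("pics/t2.png",cv2.cvtColor(p,cv2.COLOR_RGB2BGR))
m=(X[...,2]>22)&(X[...,2]<36)&(np.hypot(X[...,0]-475,X[...,1]+290)<45);print(m.sum(),X[m].mean(0))
crop(p,315,200,400,275,6,"pics/t2c.png")
E
```

```text
time: 5.95
ee_pos: [441.0, 114.5, 135.9]
tcp_rot: [[0.927, 0.375, 0.0], [0.375, -0.927, -0.0], [0.0, 0.001, -1.0]]
contact_force: [-0.4, 0.0, 0.8]
width: 55.9
grip_force: 0.0
(array([-0.03, -0.06,  7.39]), 'yaw of y', np.float64(-68.0))
20.510990505979898 50.93074903345402
24.37742503586091 50.58675721976181
29.86019882843146 54.15775109011008
229 [ 476.8018929  -287.14149034   29.26727989]
```

View pics/t2c.png

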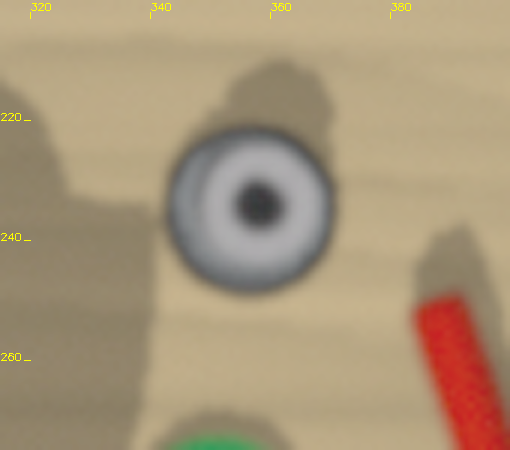

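Ring sits flat in its nest, bore at (358,234) and top at z≈29. Sleeve next.

```bash
python3 -m inch '[[5.6,-0.03,-0.06,3,0],[5.6,0,0,2.5,0],[5.6,0,0,1.3,0],[5.6,0,0,0.6,0],[5.6,0,0,0,0],[4.2,0,0,0,0],[3.4,0,0,0,0],[2.8,0,0,0,0],[2.2,0,0,0,0],[2.2,0,0,0,0],[2.2,0,0,0,0],[2.2,0,0,0,0]]' 40; python3 -c "
from h import *
print(go(625,-74.4,7))"
```

```text
time: 7.0
ee_pos: [441.5, 114.9, 63.1]
tcp_rot: [[0.928, 0.374, 0.003], [0.374, -0.928, -0.0], [0.002, 0.001, -1.0]]
contact_force: [-1.4, -0.4, 6.3]
width: 26.9
grip_force: 39.2
(array([ 9.93, 24.41,  5.67]), 'yaw of y', np.float64(-68.0))
```

```bash
python3 -m inch '[[2.2,0,0,-1.5,0],[2.2,0,0,-3,0],[2.2,1.42,3.49,-1,0],[2.2,1.42,3.49,-0.5,0],[2.2,1.42,3.49,0,0],[2.2,1.42,3.49,0,0],[2.2,1.42,3.49,0,0],[2.2,1.42,3.49,0,0],[2.2,1.42,3.49,0,0],[2.2,0,0,3,0],[2.2,0,0,3,0],[2.2,0,0,2.5,0],[2.2,0,0,1,0],[2.2,0,0,0,0],[2.2,0,0,0,0],[2.2,0,0,0,0]]'; python3 - <<'E'
from h import *
print(go(625,-74.4,7))
p,X=cloud("side")
crop(p,190,150,310,250,6,"pics/s3.png")
E
```

```text
time: 8.33
ee_pos: [625.3, -74.7, 28.9]
tcp_rot: [[0.927, 0.374, 0.003], [0.374, -0.927, -0.001], [0.003, 0.002, -1.0]]
contact_force: [0.5, 0.2, -0.2]
width: 26.9
grip_force: 39.7
(array([-0.02, -0.05,  2.19]), 'yaw of y', np.float64(-68.0))
```

View pics/s3.png

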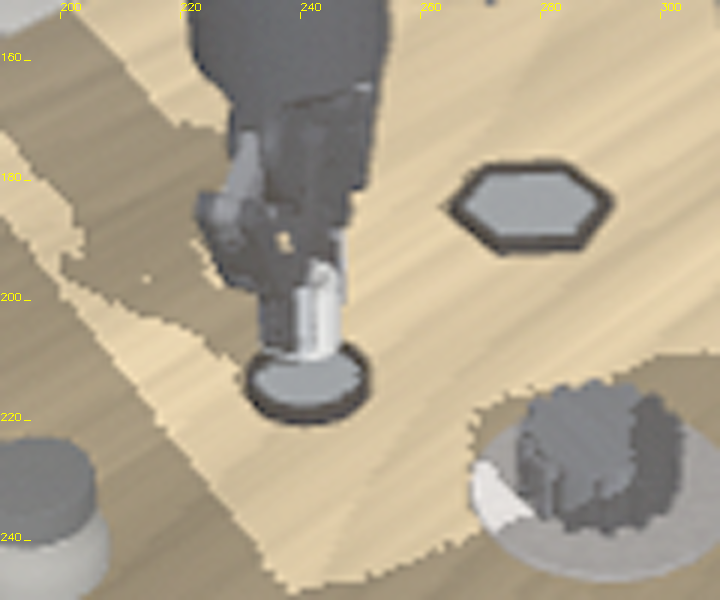

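The sleeve is held upright over its nest at (240,208), with the nest at (241,213). Lowering.

```bash
python3 -m inch '[[2.2,0,-0.05,1,0],[2.2,0,0,0.5,0],[2.2,0,0,0.3,0],[2.2,0,0,0.15,0],[2.2,0,0,0.05,0],[2.2,0,0,0,0]]'
```

```text
time: 8.88
ee_pos: [623.3, -73.9, 8.2]
tcp_rot: [[0.928, 0.374, -0.001], [0.374, -0.928, 0.0], [-0.001, -0.001, -1.0]]
contact_force: [-6.2, 1.0, 12.4]
width: 26.6
grip_force: 41.2
```

```bash
python3 -m inch '[[3.4,0,0,0,0],[5.4,0,0,0,0],[5.4,0,0,0,0],[5.4,0,0,-2,0],[5.4,0,0,-3.5,0],[5.4,0,0,-3.5,-5.8],[5.4,0,0,-1,-5.8],[5.4,0,0,0,-5.8],[5.4,0,0,0,-5.8],[5.4,0,0,0,-5.8],[5.4,0,0,0,0]]'; python3 - <<'E'
from h import *
p,X=cloud("top")
m=(X[...,2]>50)&(X[...,2]<66)&(np.hypot(X[...,0]-441,X[...,1]-112)<40);print(m.sum(),X[m].mean(0),X[m].min(0),X[m].max(0))
crop(p,150,215,215,275,8,"pics/t3.png")
print(go(441,115,100))
E
```

```text
time: 9.8
ee_pos: [623.6, -74.1, 106.7]
tcp_rot: [[0.628, 0.779, -0.0], [0.779, -0.628, 0.0], [0.0, -0.0, -1.0]]
contact_force: [0.4, 0.3, 0.3]
width: 54.0
grip_force: 0.0
29 [451.27979784 130.15058289  57.82127681] [440.21202717 120.45713166  53.58458422] [460.22202599 135.08400906  63.98949246]
(array([  3.13, -26.09,   0.66]), 'yaw of y', np.float64(-39.2))
```

View pics/t3.png

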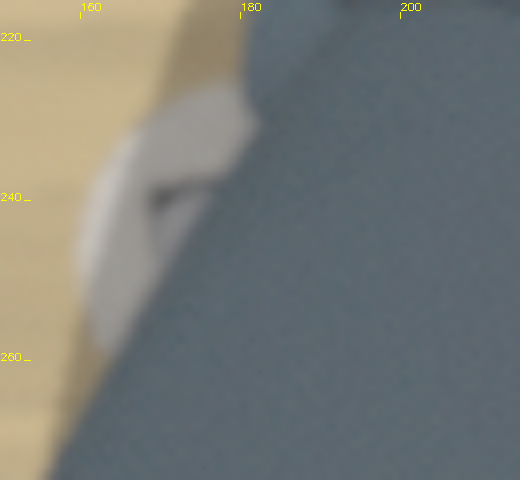

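The arm hides the nut from the top, so I'll use the side camera.

```bash
python3 - <<'E'
from h import *
p,X=cloud("side")
crop(p,200,240,290,330,6,"pics/s4.png")
E
```

```text
(no output)
```

View pics/s4.png

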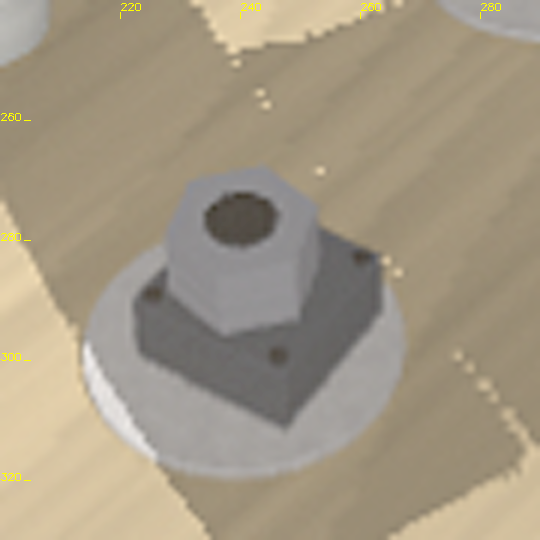

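```bash
python3 - <<'E'
from h import *
W=lambda x,y,z:w("side",200+x/6,240+y/6,z)[:2]
print('bore',W(241,219,58))
q=np.array([W(*c,58) for c in[(190,183),(265,166),(319,210),(302,265),(222,280),(168,245)]])
e=np.roll(q,-1,0)-q;print('nut',q.mean(0),np.hypot(*e.T).round(),(np.degrees(np.arctan2(e[:,1],e[:,0]))%60).round(1))
L,R,F=W(135,305,32),W(383,255,32),W(286,382,32)
print('block',(L+R)/2,[(np.hypot(*d).round(),np.degrees(np.arctan2(d[1],d[0])).round(1)) for d in(F-L,R-F)])
for t in[(441,113)]: print(go(*t,100))
E
```

```text
bore [440.00966694 110.88569465]
nut [437.74535911 111.70253855] [24. 26. 23. 25. 22. 26.] [59.3 54.5  0.2 55.6  2.5  1. ]
block [435.05013803 108.7172077 ] [(np.float64(57.0), np.float64(-170.6)), (np.float64(59.0), np.float64(-78.0))]
(array([  2.94, -25.97,   0.66]), 'yaw of y', np.float64(-39.3))
```

Nut top corners run from (190,183) to (168,245) in the crop, giving a centre of about (441,112).

```bash
python3 -m inch '[[6.2,0.43,-3.69,0,0],[6.2,0.43,-3.69,0,0],[6.2,0.43,-3.69,0,0],[6.2,0.43,-3.69,0,0],[6.2,0.43,-3.69,0,0],[6.2,0.43,-3.69,0,0],[6.2,0.43,-3.69,0,0],[6.2,0,0,0,-6],[6.2,0,0,1,0],[6.2,0,0,0,0],[6.2,0,0,0,0]]'; python3 -c "
from h import *
print(go(441.5,111.5,34.5))"
```

```text
time: 10.82
ee_pos: [442.3, 111.6, 96.2]
tcp_rot: [[0.549, 0.836, -0.001], [0.836, -0.549, -0.0], [-0.001, -0.001, -1.0]]
contact_force: [0.2, 0.5, 0.5]
width: 61.9
grip_force: 0.0
(array([-0.05, -0.06,  6.17]), 'yaw of y', np.float64(-33.3))
```

```bash
python3 -m inch '[[6.2,-0.05,-0.06,3,0],[6.2,0,0,2,0],[6.2,0,0,1.15,0],[6.2,0,0,0,0],[5.4,0,0,0,0],[5,0,0,0,0],[4.6,0,0,0,0],[4.2,0,0,0,0],[3.7,0,0,0,0],[3.7,0,0,0,0],[3.7,0,0,0,0],[3.7,0,0,0,0]]' 50; python3 -c "
from h import *
print(go(640.1,-234.8,6))"
```

```text
time: 11.82
ee_pos: [441.9, 112.1, 36.4]
tcp_rot: [[0.546, 0.838, 0.001], [0.838, -0.546, 0.0], [0.001, 0.001, -1.0]]
contact_force: [-2.5, -0.1, 5.3]
width: 41.1
grip_force: 50.9
(array([-18.25,  35.54,   3.07]), 'yaw of y', np.float64(-33.1))
```

```bash
python3 -m inch '[[3.7,0,0,-1.5,0],[3.7,0,0,-3,0],[3.7,-1.825,3.554,-2,0],[3.7,-1.825,3.554,-1,0],[3.7,-1.825,3.554,0,0],[3.7,-1.825,3.554,0,0],[3.7,-1.825,3.554,0,0],[3.7,-1.825,3.554,0,0],[3.7,-1.825,3.554,0,0],[3.7,-1.825,3.554,0,0],[3.7,-1.825,3.554,0,0],[3.7,-1.825,3.554,0,0],[3.7,0,0,2,5],[3.7,0,0,3,5],[3.7,0,0,2.5,0],[3.7,0,0,1,0],[3.7,0,0,0,0],[3.7,0,0,0,0],[3.7,0,0,0,0]]'; python3 - <<'E'
from h import *
print(go(640.1,-234.8,6))
p,X=cloud("side")
crop(p,200,120,340,250,5,"pics/s5.png")
E
```

```text
time: 13.4
ee_pos: [639.6, -233.1, 26.2]
tcp_rot: [[0.682, 0.731, 0.003], [0.731, -0.682, -0.002], [0.001, 0.003, -1.0]]
contact_force: [0.3, -0.8, -1.4]
width: 41.0
grip_force: 51.8
(array([-0.09,  0.15,  2.02]), 'yaw of y', np.float64(-43.0))
```

View pics/s5.png

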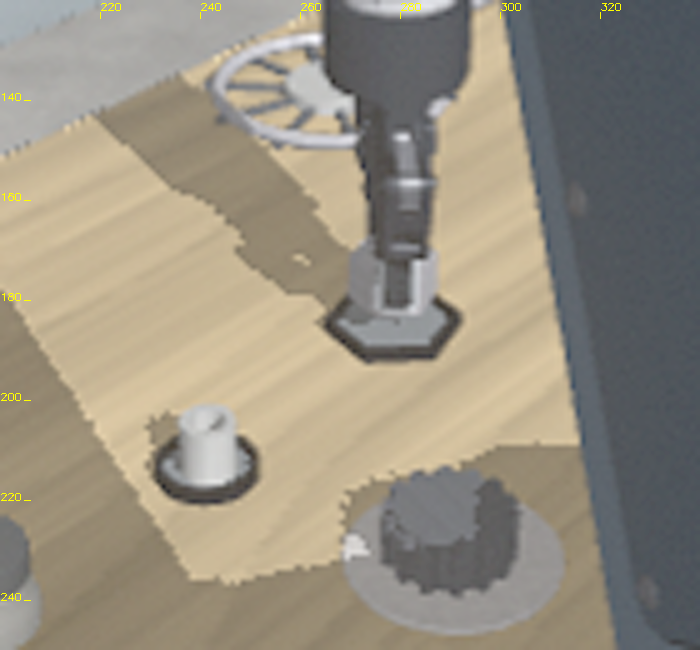

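The sleeve stands in its nest at (241,210), and the nut is over its own nest at (278,182). Lowering.

```bash
python3 -m inch '[[3.7,-0.05,0.1,1,0],[3.7,0,0,0.5,0],[3.7,0,0,0.25,0],[3.7,0,0,0.15,0],[3.7,0,0,0.05,0],[3.7,0,0,0,0]]'
```

```text
time: 13.95
ee_pos: [638.8, -233.7, 7.5]
tcp_rot: [[0.683, 0.731, -0.0], [0.731, -0.683, -0.0], [-0.0, 0.0, -1.0]]
contact_force: [-8.8, 3.3, 17.8]
width: 41.1
grip_force: 54.4
```

```bash
python3 -m inch '[[4.8,0,0,0,0],[6,0,0,0,0],[8.2,0,0,0,0],[8.2,0,0,-2,0],[8.2,0,0,-3.5,0],[8.2,0,0,-3.5,0],[8.2,0,0,-1,0],[8.2,0,0,0,0]]'; python3 - <<'E'
from h import *
p,X=cloud("top");cv2.imwrite("pics/t5.png",cv2.cvtColor(p,cv2.COLOR_RGB2BGR))
crop(p,230,140,360,255,6,"pics/t5c.png")
for n in("top","side"):
    if n=="side": p,X=cloud(n)
    for nm,c,z0,z1 in(("gear",(494,-102),28,36),("block",(438,108),28,36),("nut",(640,-235),24,34)):
        m=(X[...,2]>z0)&(X[...,2]<z1)&(np.hypot(X[...,0]-c[0],X[...,1]-c[1])<48);k=X[m]
        if len(k)>20: print(n,nm,m.sum(),((np.percentile(k,1,axis=0)+np.percentile(k,99,axis=0))/2).round(1),np.ptp(k,axis=0).round(0))
print(go(494,-102,100))
E
```

```text
time: 14.62
ee_pos: [641.3, -235.0, 109.1]
tcp_rot: [[0.683, 0.731, 0.007], [0.731, -0.683, -0.004], [0.002, 0.008, -1.0]]
contact_force: [1.5, 0.1, 0.9]
width: 81.6
grip_force: 0.0
top block 595 [439.1 110.8  32.1] [61. 65.  8.]
top nut 37 [ 634.3 -233.5   29.5] [40. 39.  9.]
side gear 388 [ 491.9 -101.3   31.9] [63. 65.  8.]
side block 754 [435.2 110.2  31.8] [66. 66.  8.]
side nut 153 [ 637.1 -234.1   28.9] [46. 47. 10.]
(array([ -0.26, -19.53,   0.4 ]), 'yaw of y', np.float64(-43.1))
```

View pics/t5c.png

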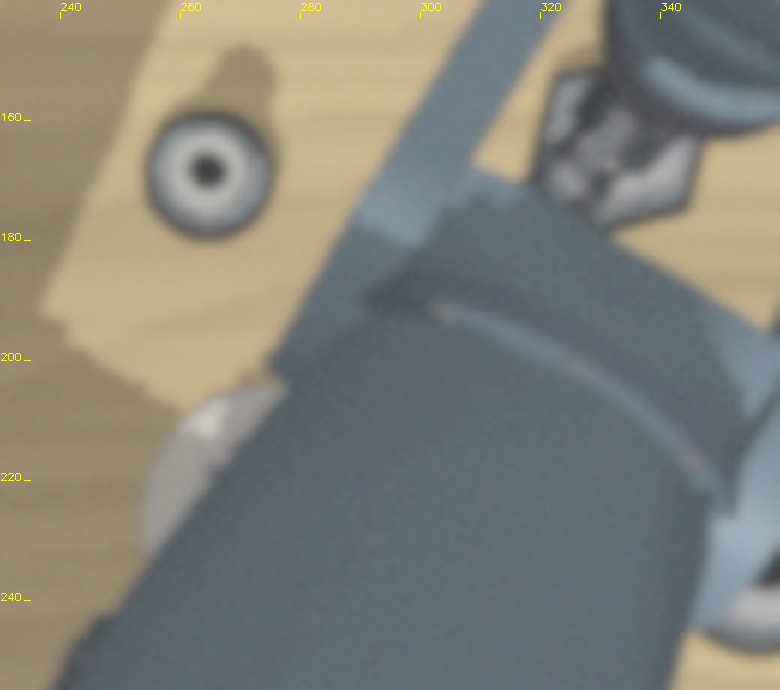

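The nut is in its nest and the sleeve is centred at (264,168). Gear next.

```bash
python3 -m inch '[[8.4,-0.05,-3.9,0,0],[8.4,-0.05,-3.9,0,0],[8.4,-0.05,-3.9,0,0],[8.4,-0.05,-3.9,0,0],[8.4,-0.05,-3.9,0,0],[8.4,0,0,3,0],[8.4,0,0,2,0],[8.4,0,0,0,0],[8.4,0,0,0,0]]' 70; python3 -c "
from h import *
print(go(494,-102,5))"
```

```text
time: 15.47
ee_pos: [492.3, -101.2, 52.3]
tcp_rot: [[0.683, 0.731, -0.005], [0.731, -0.683, 0.002], [-0.002, -0.005, -1.0]]
contact_force: [0.1, 0.3, 0.9]
width: 83.8
grip_force: 0.0
(array([0.07, 0.2 , 4.73]), 'yaw of y', np.float64(-43.1))
```

```bash
python3 -m inch '[[8.4,0.05,0.12,2,0],[8.4,0,0,1.6,0],[8.4,0,0,1,0],[8.4,0,0,0,0],[7.6,0,0,0,0],[7,0,0,0,0],[6.6,0,0,0,0],[6.2,0,0,0,0],[5.8,0,0,0,0],[5.8,0,0,0,0],[5.8,0,0,0,0],[5.8,0,0,0,0]]' 70; python3 -c "
from h import *
print(go(659.7,233.5,5))"
```

```text
time: 16.47
ee_pos: [495.1, -102.0, 9.9]
tcp_rot: [[0.683, 0.731, -0.001], [0.731, -0.683, 0.001], [-0.0, -0.002, -1.0]]
contact_force: [-5.9, 4.8, 11.6]
width: 61.5
grip_force: 73.0
(array([ 35.76, -10.87,   0.5 ]), 'yaw of y', np.float64(-43.0))
```

```bash
python3 -m inch '[[5.8,0,0,0,0],[5.8,0,0,0,0]]' | head -2;  python3 - <<'E'
from h import *
p,X=cloud("side");crop(p,255,170,335,260,6,"pics/s6.png")
E
```

```text
time: 16.63
ee_pos: [495.1, -102.0, 9.9]
```

View pics/s6.png

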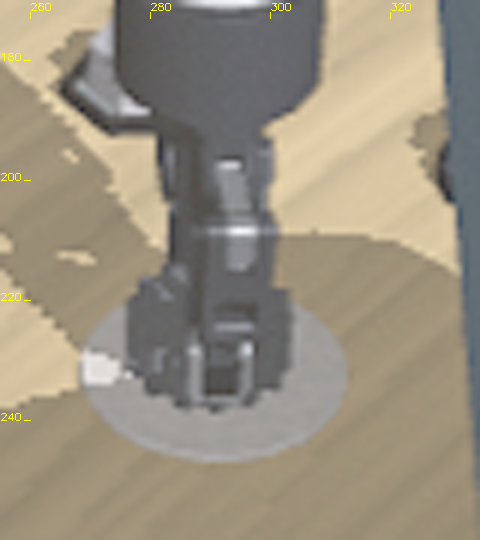

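```bash
python3 - <<'E'
from h import *
for z in(2,6,10,14,18): print(z,px("side",(466,-75,z)),px("side",(471,-80,z)))
E
```

```text
2 [290.82350872 242.42354156] [290.48650826 240.34416288]
6 [290.89306444 241.10357979] [290.55466217 239.02676155]
10 [290.96297889 239.7762625 ] [290.62316498 237.70207544]
14 [291.03325448 238.4415347 ] [290.69201906 236.37005057]
18 [291.10389367 237.09934092] [290.76122674 235.0306325 ]
```

The fingertips are about 15 mm up the gear, which is enough grip. Lifting and carrying high over the tub.

```bash
python3 -m inch '[[5.8,0,0,-1,0],[5.8,0,0,-2,0],[5.8,0,0,-3,0],[5.8,0,0,-3,0],[5.8,0,0,-3,0],[5.8,2,-0.6,0,0],[5.8,3.576,-1.087,0,0],[5.8,3.576,-1.087,0,0],[5.8,3.576,-1.087,0,0],[5.8,3.576,-1.087,0,0],[5.8,3.576,-1.087,0,0],[5.8,3.576,-1.087,0,0],[5.8,3.576,-1.087,0,0],[5.8,3.576,-1.087,0,0],[5.8,3.576,-1.087,0,0],[5.8,1.576,-0.487,0,0],[5.8,0,0,0,0],[5.8,0,0,0,0],[5.8,0,0,0,0]]'; python3 -c "
from h import *
print(go(659.7,233.5,5))
p,X=cloud('side');crop(p,60,180,230,310,4,'pics/s7.png')"
```

```text
time: 18.27
ee_pos: [659.9, 232.2, 128.3]
tcp_rot: [[0.683, 0.731, -0.001], [0.731, -0.683, -0.001], [-0.001, -0.0, -1.0]]
contact_force: [0.4, -0.3, -3.8]
width: 61.1
grip_force: 77.6
(array([ 0.1 , -0.1 , 12.33]), 'yaw of y', np.float64(-43.1))
```

View pics/s7.png

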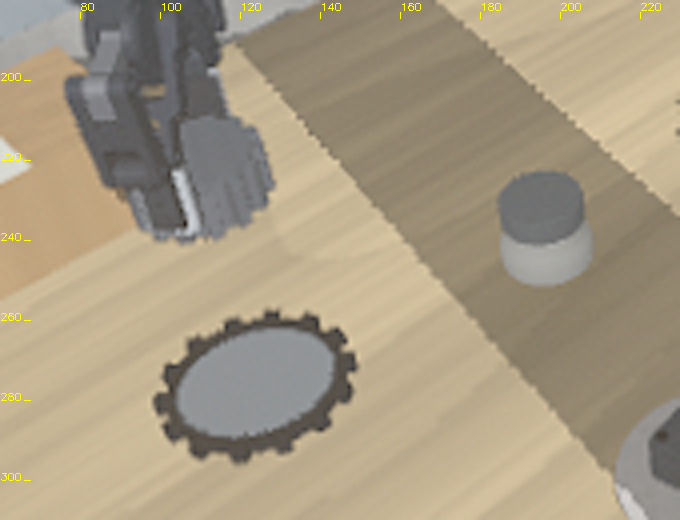

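The gear is held level (force −3.8 N matches its weight) and approaching its nest at (122,275). Lowering.

```bash
python3 -m inch '[[5.8,0.05,-0.06,2,0],[5.8,0.05,-0.04,3,0],[5.8,0,0,3,0],[5.8,0,0,2,0],[5.8,0,0,0.8,0],[5.8,0,0,0.2,0],[5.8,0,0,0.2,0],[5.8,0,0,0.2,0],[5.8,0,0,0.1,0],[5.8,0,0,0,0]]'; python3 -c "
from h import *
print(go(659.7,233.5,5))"
```

```text
time: 19.15
ee_pos: [661.3, 234.3, 14.9]
tcp_rot: [[0.683, 0.73, 0.002], [0.73, -0.683, 0.0], [0.002, 0.001, -1.0]]
contact_force: [-0.4, 0.3, -4.5]
width: 61.1
grip_force: 77.6
(array([-0.17, -0.07,  0.99]), 'yaw of y', np.float64(-43.1))
```

```bash
python3 -m inch '[[5.8,-0.1,0,0.3,0],[5.8,0,0,0.2,0],[5.8,0,0,0.1,0],[5.8,0,0,0.1,0],[5.8,0,0,0,0],[5.8,0,0,0,0]]'
```

```text
time: 19.65
ee_pos: [660.1, 233.6, 9.0]
tcp_rot: [[0.683, 0.731, 0.001], [0.731, -0.683, -0.0], [0.0, 0.001, -1.0]]
contact_force: [-7.0, -2.1, 10.3]
width: 61.1
grip_force: 79.1
```

```bash
python3 -m inch '[[6.6,0,0,0,0],[7.4,0,0,0,0],[8.4,0,0,0,0],[8.4,0,0,0,0],[8.4,0,0,-2,0],[8.4,0,0,-3,0],[8.4,0,0,-3,0],[8.4,-3.45,-1.1,-1,0],[8.4,-3.45,-1.1,0,0],[8.4,-3.45,-1.1,0,0],[8.4,-3.45,-1.1,0,0],[8.4,-3.45,-1.1,0,0],[8.4,-3.45,-1.1,0,0],[8.4,-3.45,-1.1,0,0],[8.4,0,0,0,6.2],[8.4,0,0,0,6.2],[8.4,0,0,0,6.2],[8.4,0,0,0,6.2],[8.4,0,0,0,6.2],[8.4,0,0,0,6]]'; python3 - <<'E'
from h import *
print(go(438.8,109,5.5))
for n,c,t in(("top",(659.7,233.5),31),("side",(657.5,234.5),31)):
    p,X=cloud(n)
    m=(X[...,2]>t-5)&(X[...,2]<t+5)&(np.hypot(X[...,0]-c[0],X[...,1]-c[1])<48);k=X[m];print(n,len(k),(np.percentile(k,[1,99],axis=0)).round(1) if len(k) else '')
crop(p,60,220,300,345,3,"pics/s8.png")
E
```

```text
time: 21.32
ee_pos: [438.8, 109.6, 96.7]
tcp_rot: [[0.986, 0.167, 0.001], [0.167, -0.986, -0.0], [0.001, 0.0, -1.0]]
contact_force: [-0.3, 0.7, -0.5]
width: 83.9
grip_force: 0.0
(array([-0.01,  0.06,  9.12]), 'yaw of y', np.float64(-80.4))
top 508 [[632.2 204.6  26.3]
 [691.  262.3  35.7]]
side 566 [[628.9 203.   26.4]
 [688.4 262.5  34.8]]
```

View pics/s8.png

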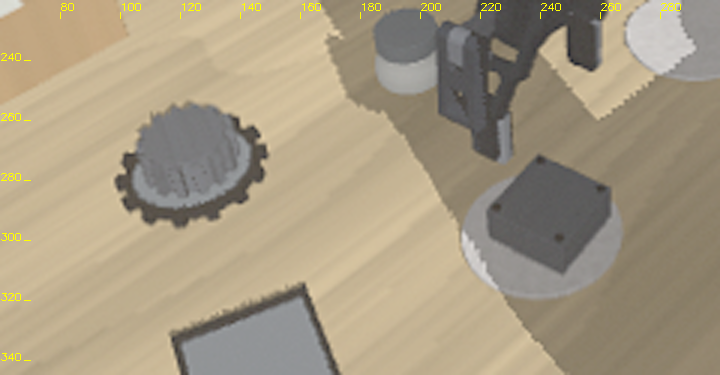

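The gear sits flat in its cogged nest, and the open fingers are over the block. I've now viewed 15 pictures, one over the limit of 14, so from here I check by numbers only.

```bash
python3 -m inch '[[8.4,0,0.04,3,0],[8.4,0,0,3,0],[8.4,0,0,2,0],[8.4,0,0,1.1,0],[8.4,0,0,0,0],[7.4,0,0,0,0],[6.8,0,0,0,0],[6.2,0,0,0,0],[5.8,0,0,0,0],[5.4,0,0,0,0],[5.2,0,0,0,0],[5.2,0,0,0,0],[5.2,0,0,0,0]]' 70; python3 - <<'E'
from h import *
print(go(492.8,296,5))
for q in((82,236),(75,240),(66,246),(80,245)):print(w("top",*q,6)[:2])
E
```

```text
time: 22.5
ee_pos: [439.6, 109.6, 7.1]
tcp_rot: [[0.985, 0.173, 0.002], [0.173, -0.985, 0.001], [0.002, -0.0, -1.0]]
contact_force: [-1.5, 2.8, 9.9]
width: 56.5
grip_force: 75.2
(array([  8.45, -17.44,   0.23]), 'yaw of y', np.float64(-80.1))
[463.66919251 352.08785525]
[453.98418559 368.97214039]
[439.47137226 390.76769047]
[442.5223019  356.41300341]
```

```bash
python3 -m inch '[[5.2,0,0,-1,0],[5.2,0,0,-2,0],[5.2,0,0,-3,0],[5.2,1.69,-3.488,-1,0],[5.2,1.69,-3.488,0,0],[5.2,1.69,-3.488,0,0],[5.2,1.69,-3.488,0,0],[5.2,1.69,-3.488,0,0],[5.2,0,0,0,6.1],[5.2,0,0,0,6.1],[5.2,0,0,0,6.1],[5.2,0,0,0,6.1],[5.2,0,0,2,6],[5.2,0,0,2,0],[5.2,0,0,1,0],[5.2,0,0,0,0],[5.2,0,0,0,0],[5.2,0,0,0,0]]'; python3 - <<'E'
from h import *
s=manip.read_state();print(go(492.8,296,6.1))
# rotation/centre of held block seen from side: top-face points
for n in("side",):
    p,X=cloud(n);cv2.imwrite("pics/s9.png",cv2.cvtColor(p,cv2.COLOR_RGB2BGR))
    L=(X-s["ee_pos"])@s["tcp_rot"]
    m=(abs(L[...,0])<45)&(abs(L[...,1])<28)&(L[...,2]>-22)&(L[...,2]<6);k=L[m];print(len(k),np.percentile(k,[1,50,99],axis=0).round(1))
E
```

```text
time: 24.0
ee_pos: [492.4, 295.8, 26.4]
tcp_rot: [[0.937, -0.349, 0.001], [-0.349, -0.937, 0.0], [0.001, -0.001, -1.0]]
contact_force: [0.1, 1.1, -4.7]
width: 56.2
grip_force: 78.1
(array([ 0.03, -0.03,  2.03]), 'yaw of y', np.float64(-110.4))
306 [[-33.1 -27.4 -21.9]
 [-31.1   0.5 -11.5]
 [-29.4  27.2   0.9]]
```

```bash
python3 -m inch '[[5.2,0,0,0.8,0],[5.2,0,0,0.5,0],[5.2,0,0,0.3,0],[5.2,0,0,0.2,0],[5.2,0,0,0.2,0],[5.2,0,0,0.1,0],[5.2,0,0,0,0],[5.2,0,0,0,0]]'
```

```text
time: 24.72
ee_pos: [491.3, 295.5, 6.1]
tcp_rot: [[0.937, -0.349, -0.001], [-0.349, -0.937, -0.001], [-0.001, 0.001, -1.0]]
contact_force: [-9.9, -3.8, 14.1]
width: 57.1
grip_force: 80.5
```

```bash
python3 -m inch '[[6,0,0,0,0],[6.8,0,0,0,0],[7.6,0,0,0,0],[7.6,0,0,0,0],[7.6,0,0,-2,0],[7.6,0,0,-4,0],[7.6,0,0,-4,0],[7.6,0,0,-4,0],[7.6,0,3.5,0,0],[7.6,0,3.5,0,0],[7.6,0,3.5,0,0],[7.6,0,3.5,0,0],[7.6,0,3.5,0,0],[7.6,0,3.5,0,0],[7.6,0,0,0,0],[7.6,0,0,0,0]]'; python3 - <<'E'
from h import *
N=dict(gear=(659.7,233.5,31,36),block=(492.8,296,31,45),nut=(640.1,-234.8,29,28),ring=(474.8,-289.6,29,26),sleeve=(625,-74.4,33,18))
for n in("top","side"):
    p,X=cloud(n)
    for k,(x,y,z,r) in N.items():
        m=(abs(X[...,2]-z)<5)&(np.hypot(X[...,0]-x,X[...,1]-y)<r+8);q=X[m]
        if len(q)>15:
            c=np.percentile(q,[1,99],axis=0);print(n,k,len(q),'off',(c.mean(0)-[x,y,z]).round(1),'span',(c[1]-c[0]).round(0))
            A=np.c_[q[:,:2]-[x,y],np.ones(len(q))];t=A[abs(q[:,2]-np.median(q[:,2]))<2];zz=q[abs(q[:,2]-np.median(q[:,2]))<2][:,2]
            print('   tilt deg',np.degrees(np.linalg.lstsq(t,zz,rcond=None)[0][:2]).round(1),'med z',np.median(q[:,2]).round(1))
    q=X[(abs(X[...,2]-31)<4)&(np.hypot(X[...,0]-492,X[...,1]-296)<47)]
    if len(q)>50: print('block yaw',cv2.minAreaRect(q[:,:2].astype(np.float32)))
a=cv2.imread("pics/top0.png");cv2.imwrite("pics/t9.png",cv2.cvtColor(manip.read_camera("top")[0],cv2.COLOR_RGB2BGR))
E
```

```text
time: 26.05
ee_pos: [418.4, 97.5, 144.7]
tcp_rot: [[0.936, -0.353, 0.001], [-0.353, -0.936, 0.0], [0.001, -0.0, -1.0]]
contact_force: [0.6, 0.6, 0.3]
width: 76.1
grip_force: 0.0
top gear 515 off [ 2.3 -0.5  0.1] span [59. 58.  9.]
   tilt deg [-0.   0.2] med z 31.7
top block 498 off [3.4 0.5 0.2] span [55. 66.  9.]
   tilt deg [0.1 0.5] med z 31.7
top nut 285 off [0.4 2.3 0. ] span [42. 42.  9.]
   tilt deg [-0.2 -0.8] med z 30.0
top ring 219 off [ 2.  2. -0.] span [41. 43.  9.]
   tilt deg [-0.1  0.4] med z 29.3
top sleeve 78 off [-0.6  0.5 -0. ] span [27. 25.  9.]
   tilt deg [-1.  -0.1] med z 33.5
block yaw ((491.47857666015625, 296.95269775390625), (59.07685852050781, 57.10942077636719), 70.30506896972656)
side gear 565 off [-1.4 -0.8 -0.4] span [59. 60.  8.]
   tilt deg [ 0.5 -0.4] med z 32.1
side block 1039 off [-5.5  1.2 -0.4] span [66. 65.  8.]
   tilt deg [ 0.  -0.4] med z 32.0
side nut 33 off [ 4.5 -6.5  2.2] span [19. 33.  4.]
   tilt deg [0.7 0.1] med z 30.4
side ring 153 off [-0.8  1.3 -0.2] span [41. 43.  9.]
   tilt deg [0.5 0. ] med z 30.4
block yaw ((487.91461181640625, 296.3404846191406), (57.2093620300293, 60.21510314941406), 68.88401794433594)
```

All five parts are flat, at the right height and within about 3 mm of their nest centres. The block's yaw matches its nest, and the gripper is clear. Handing in.

```bash
python3 -c "
from station import manip
print(manip.hand_in())"
```

```text
the job is handed in; nothing more can be done
None
```

The job is handed in at about 26 s: all five parts measured flat and within about 4 mm of centre in their own nests with the gripper clear; the tub, bottle and tools were not touched as far as I know (I did not measure them afterwards), and I viewed 15 pictures, one over the limit of 14.

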